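# Seat the toothed clutch plate in its basket

## Robot

A 6-joint arm with a two-finger parallel gripper is mounted at the origin on the work surface. World frame = base frame: x ahead of the robot, y to its left, z up, the work surface at z = 0. Lengths are in m, angles in rad, forces in N, time in s.
With the tool pointing down it reaches from about 0.375 to 0.975 m from the base axis. Payload 3.8 kg.
Tool frame: the origin (TCP) lies midway between the tips of the shut fingers; the grasp point (between the pads) lies 19 mm behind it; x points along the fingers, y is the direction in which the jaws open and shut, and the axes are right-handed (so a half turn about x gives the same grasp; the last joint's range is limited). The gripper opens to 85 mm and grips with 20 to 120 N. Pads are 22 mm wide; open, the fingers measure 114 mm over their backs; the gripper's body (76 mm by 85 mm) begins 54 mm behind the grasp point. The pads swing forward as they close: fully open they stand 13 mm farther back than shut.
Start: joints at [-1.152, 0.264, 1.604, -0, 1.274, -0.037], TCP at [0.297, -0.606, 0.231] pointing down, gripper open.
Joint ranges: [-2.63, 2.63], [-0.94, 2.18], [0.31, 2.57], [-1.31, 4.45], [0, 2.66], [-2.55, 2.55]. Speed limits (rad/s): [2.57, 2.57, 3.14, 3.14, 3.14, 3.14].

## Interface

Orientations are given as a rotation vector (axis times angle).
In Python, from workcell import read_state, read_camera, get_calibration, finish_job gives the robot as it stands. The module is installed in compiled form; this text tells all that it offers.
- The arm moves only by the shell command python3 -m creep 'ROWS' [FORCE]. ROWS is JSON, a list of rows, each a list of 3 entries, a list of its own where there are three numbers: the closure in counts, from 0 (fully open) to 255 (shut), then the shift along the world's x, y, z in mm, then the turn about the world's z in rad. In form: [[hand, [tx, ty, tz], spin], ...]. A call has exactly 8 rows; each row shifts and turns the commanded pose from where the row before left it; what a row does not reach is not made up. A row lasts 1/12 s, in which the tool goes at most 41.7 mm and 7.16 degrees, less where a joint would pass 70% of its speed; a pose out of reach is approached as far as the arm can. A call is refused whole if a number of a shift passes 41.7 or a number of a turn 0.125, either way. A call with a gripper value outside its range is refused whole. The fingers move at their own pace and stop on an object; FORCE is the grip in N (left out, the last holds). Time passes only in rows, so rows that do not move let the fingers close, or fill a call up. It gives the time, the measured TCP pose, the force and the opening at its end, in the units of the state.
- read_state(): the state, without advancing time (a new reading comes with each control period).
- read_camera(name): name is "scene" or "side" or "wrist"; returns (picture, depth): 420x560x3 uint8, blue, green, red; 420x560 float32, m along the optical axis (not along the pixel's ray), 0 where there is no reading.
- get_calibration(name): a dict with "K" (3x3 intrinsics, pixels), "eye" and "orientation" of the camera in the world. Camera axes: x right, y down, z forward; pixel columns grow to the right and rows downward; lengths in m; the calibration is good to about 2 mm. A picture is of the moment at which its call begins: read the wrist's pose just before it. get_calibration takes no time and is no camera call; for the wrist camera it gives the pose at the moment of the call.
- finish_job(): hands the job in, once; it reports no verdict.
The state is a dict: "time": time; "q": joint angles; "joint_vel": joint speeds; "joint_torque": joint torques, N m; "tool_pos": TCP position; "tcp_rot": TCP orientation; "wrist_force": force on the tool from outside, world axes, zero at the start; "torque": the same for the moment, N m; "width": opening from 0.0 (shut) to 1.0 (fully open).
Only numpy, scipy, OpenCV 4.12 (cv2) and the standard library are available. Lean on these libraries where they do the work, as an engineer would, in place of code of your own. Each camera call takes 0.05 s, during which the arm holds its last target.

## Task

Pick up the toothed clutch plate by its square hub and fit it into the clutch basket on the engine: rest it lightly on the basket's rim, turn it by feel until all its teeth drop into the slots, then press it fully home so that it stays down, and let go. Be gentle, never force the teeth against the basket, and leave the other parts on the bench where they are.

Things in the scene. Friction and masses are not known exactly. Their poses are not given: they have to be found in the camera images.
- plate: Loose steel clutch plate, flat on the bench, hub up, 0.28-0.46 kg. Disc 79 mm across, 6 mm thick, with 8 equal radial teeth every 45 deg (one along its own +x), each 12 mm wide, 6 mm thick, tips on a 100 mm circle. Origin: centre of its underside; z up along the hub.
- hub (a point): Centre of the top face of the plate's hub, 48 mm above the plate's origin. The hub is a 26 x 26 mm square steel block, faces square to the plate's x and y, standing on the disc's middle (42 mm tall). Grip it by two opposite faces, fingertips 12 mm or more above the disc's top so that they clear the basket's rim.
- crankcase: Engine's aluminium crankcase, fixed in a dark wooden stand (270 x 250 mm, a stub tube reaching some 220 mm from the origin), carrying the open clutch basket; all of it lower than the basket's rim. Origin: on the bench straight below the basket's centre; z up.
- rim (a point): Centre of the basket's mouth, level with its rim, fixed to the crankcase. Basket: steel crown, 102 mm outside, 86 mm inside, 8 slots every 45 deg, 15.5 mm wide, open at top and outwards, deeper than needed. How far it is turned varies and is NOT measured (no listed axes show it): see or feel it. Gears hold it up to 4 N m. The plate must not press on the engine with over 60 N: teeth get marred.
- seat (a point): Point 14 mm straight below rim, fixed to the crankcase: where the plate's origin must end. In the basket lies a pack of plates, its flat top 3.5 to 6 mm above this point at first; about 9 N pushes it down (the plate's weight does not), it stays where pushed and stops hard with its top level with this point. Pressing the plate home pushes it down.
- barrel: Bystander: dark finned engine cylinder, 88 mm across, 80 mm high, standing; origin at the centre of its underside.
- bearing: Bystander: steel bearing ring, 62 mm across, 16 mm high, lying flat; origin at the centre of its underside.
- cover: Bystander: round aluminium cover, 110 mm across, 24 mm high in the middle; origin at the centre of its underside.

How it is judged:
On the way, in this order (a step that is already met when the one before it is completed fails the run):
1. the plate is carried over the basket, above its rim (horizontal distance between plate and seat below 0.03 m and z of plate in the frame of seat above 0.012 m), for 0.1 s.
2. all teeth have dropped into the slots: the plate lies level at least 5 mm below the rim (horizontal distance between plate and seat below 0.004 m and z of plate in the frame of seat below 0.009 m and angle between plate's own z axis and vertical below 0.06 rad), for 0.1 s.
At the end, for the whole second after the job is handed in: The plate lies at rest in the basket with all teeth in the slots: its origin within 4 mm sideways of the seat point and no more than 1.5 mm above it (pack pushed fully down), tilted less than 0.04 rad, and released (horizontal distance between plate and seat below 0.004 m and z of plate in the frame of seat between -0.004 and 0.0015 m and angle between plate's own z axis and vertical below 0.04 rad and linear speed of plate below 0.02 m/s); the robot touches nothing.
It fails at once if the plate presses on the engine with more than 60 N (contact force between plate and crankcase above 60 N).
It fails at once if a bystander part is moved by more than 25 mm (distance of any of barrel, bearing, cover from where it was at the start of the episode above 0.025 m).
It also fails if it takes over 67 s, if anything falls off the work surface, if the arm or the gripper's body presses on something with over 40 N, if the wrist force passes 120 N, or if a joint passes its speed limit or range.

## Working session

There is one attempt and no reset: what is moved stays moved. The work goes in short steps, Python scripts to look and compute and a shell command to move; the robot and the scene stay as the last step left them, time stands still between calls to the robot, and variables do not carry over. Pictures are saved under pics/ and viewed, and the job is handed in when it is done.

```bash
mkdir -p pics; ls; python3 - <<'E'
from workcell import *
import cv2,numpy as np
s=read_state();print(s)
for n in["scene","side","wrist"]:
    c=get_calibration(n);print(n,c)
    p,d=read_camera(n);cv2.imwrite(f"pics/{n}0.png",p);np.savez(f"{n}0.npz",p=p,d=d,K=c["K"],eye=c["eye"],o=c["orientation"])
E
```

```text
pics
{'time': 0.0, 'q': array([-1.15191928e+00,  2.64759860e-01,  1.60539446e+00,  1.04657188e-05,
        1.27367724e+00, -3.69122913e-02]), 'joint_vel': array([ 0.00180869,  0.00036435, -0.00128333,  0.00015836, -0.00090455,
        0.00104588]), 'joint_torque': array([-5.40603232e-04, -5.15105796e+01, -3.67314899e+01, -4.11453058e-06,
        1.28139148e-02,  6.92000441e-06]), 'tool_pos': array([ 0.29681101, -0.60542418,  0.22994645]), 'tcp_rot': array([ 1.96868063,  0.45890142, -1.96951985]), 'wrist_force': array([-0.85497781, -0.46811785, -0.05603963]), 'torque': array([-0.01004948,  0.00117178, -0.0265828 ]), 'width': 0.9990594070530241}
scene {'K': array([[416.16050281,   0.        , 269.09656657],
       [  0.        , 416.16050281, 208.26830102],
       [  0.        ,   0.        ,   1.        ]]), 'eye': array([ 0.87812069, -0.35487174,  0.62030467]), 'orientation': array([-2.21741302, -0.62810549,  0.28967834])}
side {'K': array([[454.47176295,   0.        , 279.43767898],
       [  0.        , 454.47176295, 200.09759886],
       [  0.        ,   0.        ,   1.        ]]), 'eye': array([0.54877513, 0.77114612, 0.6933458 ]), 'orientation': array([-0.02358741,  2.86384797, -1.24203291])}
wrist {'K': array([[351.38862617,   0.        , 284.66899512],
       [  0.        , 351.38862617, 212.10496359],
       [  0.        ,   0.        ,   1.        ]]), 'eye': array([ 0.36343465, -0.57269503,  0.37263125]), 'orientation': array([ 2.44851841, -1.5261898 , -0.22707648])}
```

View pics/scene0.png

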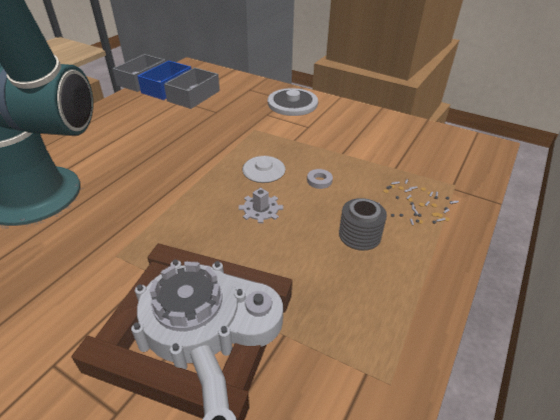

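View pics/side0.png

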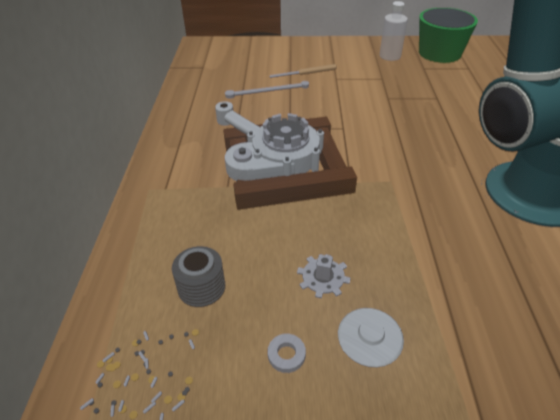

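View pics/wrist0.png

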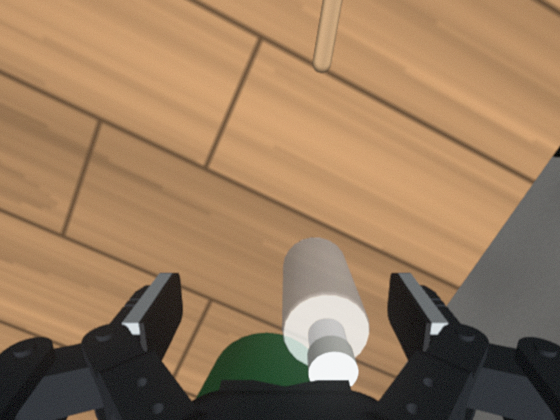

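Scene view: plate at about (261,205), basket at (187,292), barrel at (363,222), bearing at (320,178), cover at (264,168). In the side view the plate is at about (324,275) and the basket at (286,132). I'll turn these into world positions.

```bash
cat > h.py <<'E'
import numpy as np,cv2
from scipy.spatial.transform import Rotation as R
def load(n):
    z=np.load(n);return z["p"],z["d"],z["K"],z["eye"],R.from_rotvec(z["o"]).as_matrix()
def cloud(d,K,e,o):
    v,u=np.mgrid[:d.shape[0],:d.shape[1]]
    P=np.stack([(u-K[0,2])*d/K[0,0],(v-K[1,2])*d/K[1,1],d],-1)@o.T+e
    P[d==0]=np.nan
    return P
def proj(X,K,e,o):
    c=(np.atleast_2d(X)-e)@o
    return c[:,:2]/c[:,2:]*K[0,0]+K[:2,2]
E
python3 - <<'E'
from h import *
for n,pl,ba,ot in[("scene",(261,205),(187,292),[(363,222),(320,178),(264,168)]),("side",(324,275),(286,132),[(198,275),(287,352),(370,336)])]:
    p,d,K,e,o=load(n+"0.npz");P=cloud(d,K,e,o)
    for c,z0,z1,r in[(pl,.03,.07,20),(pl,.003,.03,35),(ba,.02,.2,60)]:
        m=np.zeros(d.shape,np.uint8);cv2.circle(m,c,r,1,-1)
        Q=P[(m>0)&(P[...,2]>z0)&(P[...,2]<z1)]
        print(n,c,len(Q),Q.mean(0).round(4),Q.min(0).round(4),Q.max(0).round(4))
        print(np.histogram(Q[:,2],bins=np.arange(0,.2,.005))[0])
    for q in ot: print(P[q[1],q[0]].round(3))
    s=cv2.resize(p[ba[1]-60:ba[1]+60,ba[0]-70:ba[0]+70],None,fx=4,fy=4,interpolation=cv2.INTER_CUBIC)
    cv2.imwrite(f"pics/{n}_ba.png",s)
    s=cv2.resize(p[pl[1]-35:pl[1]+35,pl[0]-35:pl[0]+35],None,fx=7,fy=7,interpolation=cv2.INTER_CUBIC)
    cv2.imwrite(f"pics/{n}_pl.png",s)
E
```

```text
scene (261, 205) 181 [0.4896 0.2353 0.0428] [0.4723 0.2243 0.0302] [0.5028 0.2525 0.0501]
[ 0  0  0  0  0  0 29 29 31 90  2  0  0  0  0  0  0  0  0  0  0  0  0  0
  0  0  0  0  0  0  0  0  0  0  0  0  0  0  0]
scene (261, 205) 1073 [0.4731 0.2625 0.0086] [0.3867 0.1519 0.003 ] [0.5716 0.3607 0.0297]
[218 525 243  36  22  29   0   0   0   0   0   0   0   0   0   0   0   0
   0   0   0   0   0   0   0   0   0   0   0   0   0   0   0   0   0   0
   0   0   0]
scene (187, 292) 9532 [ 0.5578 -0.0825  0.0866] [ 0.4042 -0.1648  0.0262] [0.6508 0.042  0.1214]
[   0    0    0    0    0    2   10    8  582  737  427    1   15   28
  333  346 1698 1426  474  207  151 1948  474  612   53    0    0    0
    0    0    0    0    0    0    0    0    0    0    0]
[0.721 0.242 0.07 ]
[ 0.55   0.413 -0.   ]
[0.427 0.349 0.023]
side (324, 275) 245 [0.487  0.2468 0.0444] [0.4714 0.2304 0.0302] [0.5016 0.2576 0.0512]
[  0   0   0   0   0   0  26  28  31 154   6   0   0   0   0   0   0   0
   0   0   0   0   0   0   0   0   0   0   0   0   0   0   0   0   0   0
   0   0   0]
side (324, 275) 1294 [0.4868 0.2495 0.0071] [0.4208 0.1597 0.003 ] [0.5488 0.3132 0.03  ]
[327 854  34  27  23  29   0   0   0   0   0   0   0   0   0   0   0   0
   0   0   0   0   0   0   0   0   0   0   0   0   0   0   0   0   0   0
   0   0   0]
side (286, 132) 6823 [ 0.5676 -0.0569  0.0733] [ 0.4335 -0.2328  0.0205] [0.7095 0.0503 0.1213]
[  0   0   0   0  15  25  35  93 677 939 645 137 155 182 503 440 697 764
 222 139  70 582 251 228  24   0   0   0   0   0   0   0   0   0   0   0
   0   0   0]
[0.704 0.301 0.08 ]
[ 0.553  0.395 -0.002]
[0.418 0.379 0.024]
```

View pics/scene_ba.png

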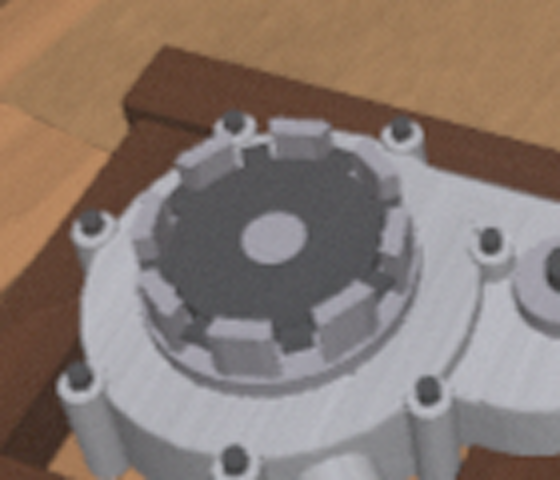

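View pics/side_pl.png

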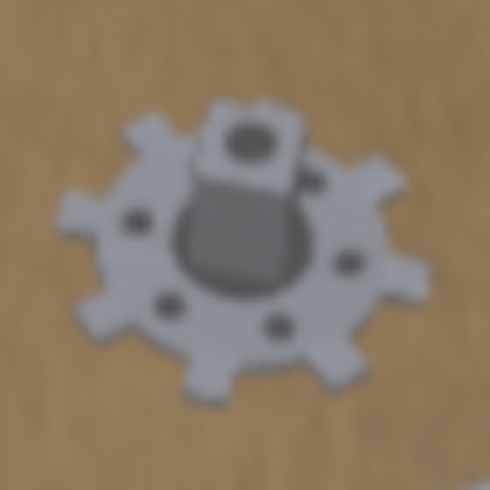

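View pics/side_ba.png

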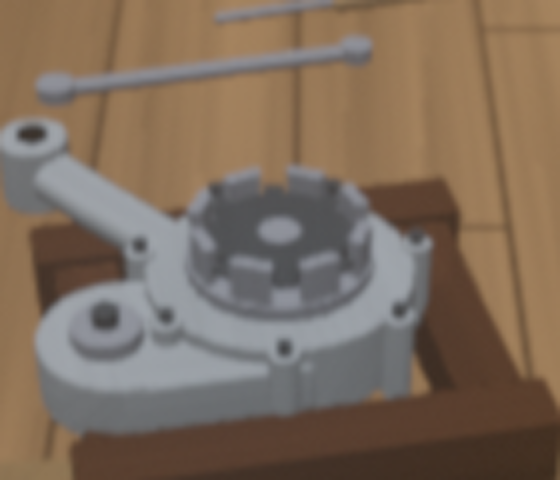

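```bash
python3 - <<'E'
from h import *
from scipy.optimize import least_squares
from scipy.ndimage import map_coordinates
def rect(img,K,e,o,c,z,half=.065,n=500):
    g=np.linspace(-half,half,n);X,Y=np.meshgrid(g,g[::-1])
    W=np.stack([X+c[0],Y+c[1],np.full_like(X,z)],-1).reshape(-1,3)
    uv=proj(W,K,e,o).reshape(n,n,2).astype(np.float32)
    return cv2.remap(img,uv[...,0],uv[...,1],cv2.INTER_CUBIC)
for n,pl,ba in[("scene",(261,205),(187,292)),("side",(324,275),(286,132))]:
    p,d,K,e,o=load(n+"0.npz");P=cloud(d,K,e,o)
    m=np.zeros(d.shape,np.uint8);cv2.circle(m,ba,50,1,-1)
    Q=P[(m>0)&(P[...,2]>.1155)&(P[...,2]<.125)]
    # ring fit: radius between .043 and .051
    def f(x):
        r=np.hypot(Q[:,0]-x[0],Q[:,1]-x[1]); return np.maximum(r-.051,0)+np.minimum(r-.043,0)
    s=least_squares(f,Q[:,:2].mean(0),loss='soft_l1',f_scale=.001);c=s.x
    a=np.arctan2(Q[:,1]-c[1],Q[:,0]-c[0])
    k=np.exp(8j*a).mean()
    print(n,"rim c",c.round(4),"z",np.median(Q[:,2]),np.percentile(Q[:,2],[5,95]),len(Q),"crown ang",np.degrees(np.angle(k))/8,abs(k), "pack")
    r2=np.hypot(P[...,0]-c[0],P[...,1]-c[1]); print("pack z",np.median(P[(m>0)&(r2<.03)&(r2>.015)][:,2]))
    cv2.imwrite(f"pics/{n}_rba.png",rect(p,K,e,o,c,np.median(Q[:,2])))
    # plate hub top
    m=np.zeros(d.shape,np.uint8);cv2.circle(m,pl,20,1,-1)
    Q=P[(m>0)&(P[...,2]>.0465)&(P[...,2]<.052)]
    (cx,cy),wh,ang=cv2.minAreaRect((Q[:,:2]*1000).astype(np.float32))
    print("hub",cx,cy,wh,ang,len(Q),np.median(Q[:,2]))
    cv2.imwrite(f"pics/{n}_rpl.png",rect(p,K,e,o,(cx/1000,cy/1000),.006))
for w in("ba","pl"):
    cv2.imwrite(f"pics/r_{w}.png",cv2.resize(np.hstack([cv2.imread(f"pics/scene_r{w}.png"),cv2.imread(f"pics/side_r{w}.png")]),(800,400)))
E
```

```text
scene rim c [ 0.5616 -0.0874] z 0.11859363703533232 [0.11611783 0.12022954] 634 crown ang -17.429491437622595 0.4635203266735181 pack
pack z 0.1090469194819611
hub 487.40765380859375 239.71807861328125 (25.120624542236328, 26.70372772216797) 75.5180892944336 81 0.04766649241441079
side rim c [ 0.5613 -0.0842] z 0.11852803194375722 [0.11596176 0.1202802 ] 240 crown ang -17.830644767682394 0.451149402789778 pack
pack z 0.10920873813887821
hub 486.87255859375 243.04122924804688 (26.340438842773438, 24.877674102783203) 76.72818756103516 143 0.04822888775719847
```

View pics/r_ba.png

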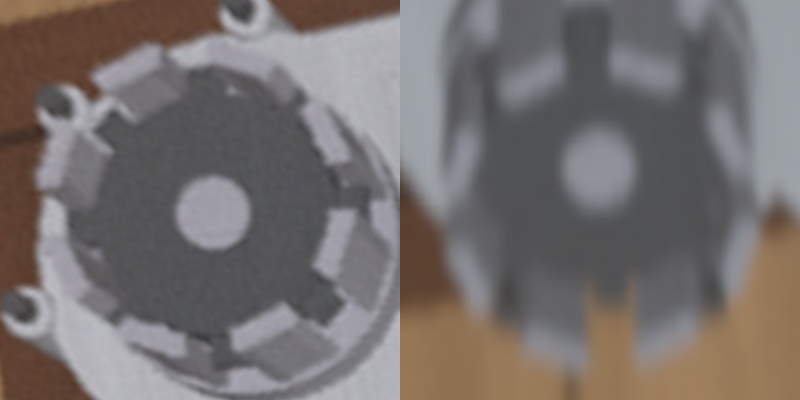

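View pics/r_pl.png

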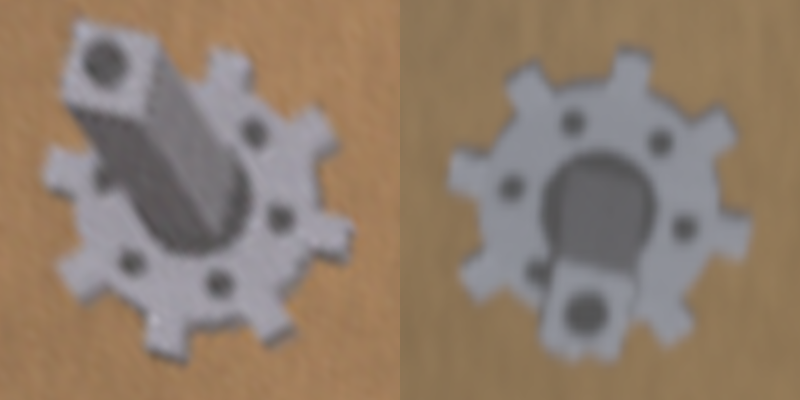

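```bash
cat >> h.py <<'E'
def st():
    from workcell import read_state
    s=read_state();M=R.from_rotvec(s["tcp_rot"]).as_matrix()
    y=M[:,1];return s,M,np.degrees(np.arctan2(y[1],y[0]))
def show():
    s,M,yaw=st()
    print("t %.2f"%s["time"],"tcp",s["tool_pos"].round(4),"jaw yaw %.2f"%yaw,"approach",M[:,0].round(4),"F",s["wrist_force"].round(2),"T",s["torque"].round(3),"w %.3f"%s["width"],"q5 %.2f"%s["q"][5])
def shot(tag,name="wrist"):
    from workcell import read_camera,get_calibration
    c=get_calibration(name);p,d=read_camera(name)
    cv2.imwrite(f"pics/{tag}.png",p);np.savez(f"{tag}.npz",p=p,d=d,K=c["K"],eye=c["eye"],o=c["orientation"])
E
python3 -c "
from h import *
show()"
```

```text
t 0.15 tcp [ 0.2969 -0.6056  0.2302] jaw yaw -63.88 approach [-8.0e-04  1.6e-03 -1.0e+00] F [ 0.03  0.39 -0.85] T [ 0.042  0.008 -0.021] w 1.001 q5 -0.04
```

```bash
python3 -m creep '[[0,[20,33,3],0.09],[0,[20,33,3],0.09],[0,[20,33,3],0.09],[0,[20,33,3],0.09],[0,[20,33,3],0.09],[0,[20,33,3],0.09],[0,[20,33,3],0.09],[0,[20,33,3],0.09]]'; python3 -m creep '[[0,[20,33,3],0.09],[0,[20,33,3],0.09],[0,[20,33,3],0.09],[0,[20,33,0],0.09],[0,[20,33,0],0.09],[0,[0,0,0],0.03],[0,[0,0,0],0],[0,[0,0,0],0]]'; python3 - <<'E'
from h import *
show();shot("w1")
E
```

```text
time: 0.82
tool_pos: [0.4575, -0.3402, 0.2551]
tcp_rot: [1.491, 0.999, -1.491]
wrist_force: [0.9, -0.8, -0.5]
width: 1.0
time: 1.48
tool_pos: [0.5569, -0.1767, 0.2639]
tcp_rot: [1.146, 1.249, -1.147]
wrist_force: [-0.2, -0.3, -0.2]
width: 0.997
t 1.48 tcp [ 0.5569 -0.1767  0.2639] jaw yaw 4.88 approach [-1.e-03 -2.e-04 -1.e+00] F [-0.16 -0.28 -0.24] T [-0.021  0.073  0.045] w 0.997 q5 -0.43
```

View pics/w1.png

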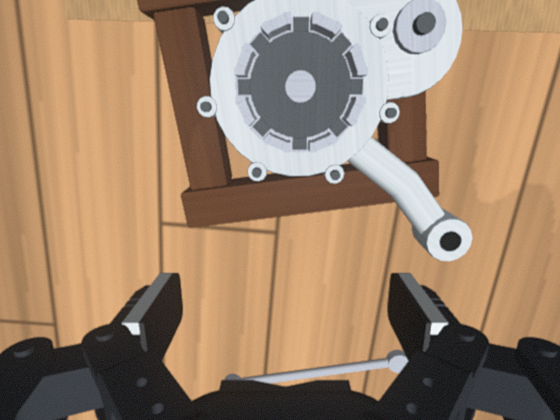

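The basket is at about (300,86), with slots close to image-vertical, so they lie near the jaw yaw of 5°. I'll fit it numerically.

```bash
cat >> h.py <<'E'
def rect(img,K,e,o,c,z,half=.06,n=600):
    g=np.linspace(-half,half,n);X,Y=np.meshgrid(g,g[::-1])
    W=np.stack([X+c[0],Y+c[1],np.full_like(X,z)],-1).reshape(-1,3)
    uv=proj(W,K,e,o).reshape(n,n,2).astype(np.float32)
    return cv2.remap(img,uv[...,0],uv[...,1],cv2.INTER_CUBIC)
def rimfit(tag,c0=(.5615,-.086)):
    from scipy.optimize import least_squares
    p,d,K,e,o=load(tag+".npz");P=cloud(d,K,e,o)
    r=np.hypot(P[...,0]-c0[0],P[...,1]-c0[1])
    Q=P[(r<.056)&(P[...,2]>.1155)&(P[...,2]<.127)]
    def f(x):
        r=np.hypot(Q[:,0]-x[0],Q[:,1]-x[1]); return np.maximum(r-.051,0)+np.minimum(r-.043,0)
    c=least_squares(f,Q[:,:2].mean(0),loss='soft_l1',f_scale=.001).x
    a=np.arctan2(Q[:,1]-c[1],Q[:,0]-c[0]);k=np.exp(8j*a).mean()
    z=np.median(Q[:,2])
    r=np.hypot(P[...,0]-c[0],P[...,1]-c[1])
    pk=P[(r<.035)&(r>.02)][:,2]
    print("rim",c.round(4),"z",z.round(4),"slot yaw",np.degrees(np.angle(-k))/8,abs(k),"pack",np.median(pk).round(4),len(Q))
    im=rect(p,K,e,o,c,z)
    cv2.circle(im,(300,300),int(.051*5000),(0,0,255),1);cv2.circle(im,(300,300),int(.043*5000),(0,255,0),1)
    t=np.angle(-k)/8
    for i in range(8):
        t2=t+i*np.pi/4;cv2.line(im,(300,300),(int(300+270*np.cos(t2)),int(300-270*np.sin(t2))),(255,0,0),1)
    cv2.imwrite(f"pics/{tag}_rim.png",im)
E
python3 -c "
from h import *
rimfit('w1')"
```

```text
rim [ 0.5617 -0.0869] z 0.119 slot yaw 4.984567766129839 0.5046934218079496 pack 0.1093 2633
```

View pics/w1_rim.png

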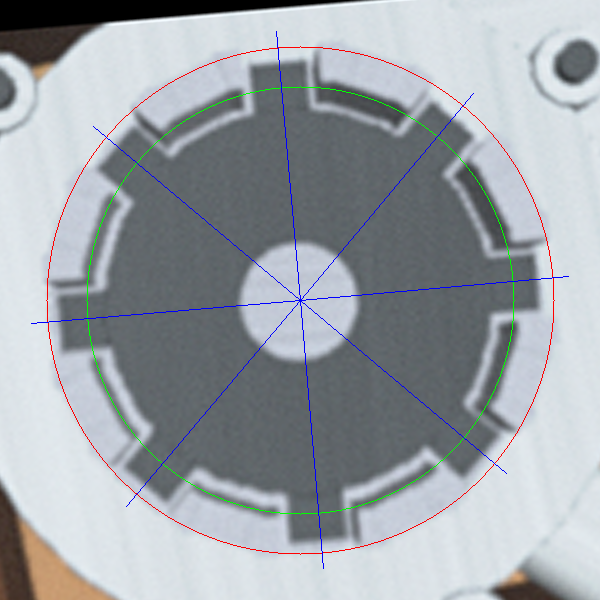

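```bash
python3 -m creep '[[0,[-9,33,0],-0.03],[0,[-9,33,0],-0.03],[0,[-9,33,0],-0.03],[0,[-9,33,0],-0.03],[0,[-9,33,-5],-0.03],[0,[-9,33,-10],-0.03],[0,[-9,33,-10],-0.03],[0,[-9,33,-10],-0.03]]'; python3 -m creep '[[0,[-9,33,-12],-0.03],[0,[-6,30,-13],-0.04],[0,[0,0,0],0],[0,[0,0,0],0],[0,[0,0,0],0],[0,[0,0,0],0],[0,[0,0,0],0],[0,[0,0,0],0]]'; python3 - <<'E'
from h import *
show();shot("w2")
E
```

```text
time: 2.2
tool_pos: [0.4846, 0.0867, 0.2292]
tcp_rot: [1.327, 1.128, -1.326]
wrist_force: [0.4, 0.0, -0.0]
width: 1.001
time: 2.87
tool_pos: [0.4709, 0.1488, 0.2049]
tcp_rot: [1.375, 1.092, -1.374]
wrist_force: [0.3, 0.2, -0.1]
width: 0.997
t 2.87 tcp [0.4709 0.1488 0.2049] jaw yaw -13.01 approach [ 1.1e-03  1.0e-04 -1.0e+00] F [ 0.29  0.15 -0.09] T [ 0.012  0.051 -0.01 ] w 0.997 q5 0.48
```

View pics/w2.png

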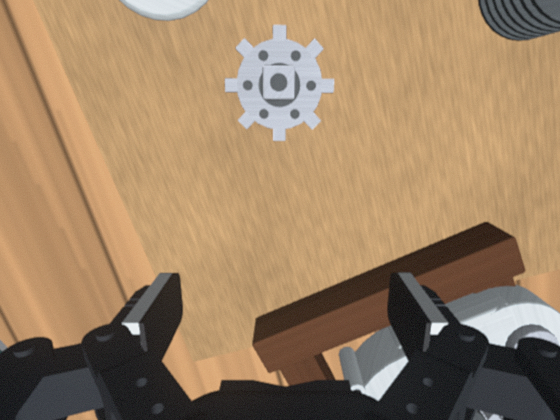

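Plate at (279,83) with its teeth square to the image, so the yaw is near the jaw's −13°. I'll measure it.

```bash
python3 - <<'E'
from h import *
p,d,K,e,o=load("w2.npz");P=cloud(d,K,e,o)
c0=np.array([.487,.2415])
Q=P[(np.hypot(P[...,0]-c0[0],P[...,1]-c0[1])<.03)&(P[...,2]>.044)&(P[...,2]<.053)]
(cx,cy),wh,a=cv2.minAreaRect((Q[:,:2]*1000).astype(np.float32));print("hub",cx,cy,wh,a,np.median(Q[:,2]))
im=rect(p,K,e,o,c0,.006)
hsv=cv2.cvtColor(im,cv2.COLOR_BGR2HSV)
m=((hsv[...,1]<60)).astype(np.uint8)
n,l,s,cc=cv2.connectedComponentsWithStats(m);k=1+np.argmax(s[1:,4]);m=(l==k).astype(np.uint8)
cnt=max(cv2.findContours(m,cv2.RETR_EXTERNAL,cv2.CHAIN_APPROX_NONE)[0],key=cv2.contourArea)
m2=np.zeros_like(m);cv2.drawContours(m2,[cnt],-1,1,-1)
M=cv2.moments(m2,True);ix,iy=M["m10"]/M["m00"],M["m01"]/M["m00"]
s=.12/599;X=c0[0]-.06+ix*s;Y=c0[1]+.06-iy*s
v,u=np.nonzero(m2);r=np.hypot(u-ix,v-iy)*s;w=r>.042
k=np.exp(8j*np.arctan2(-(v-iy),u-ix))[w].mean()
print("plate",X,Y,"area r",np.sqrt(M["m00"]*s*s/np.pi),"yaw mod45",np.degrees(np.angle(k))/8,abs(k))
cv2.imwrite("pics/w2_pl.png",im)
E
```

```text
hub 486.958984375 239.81553649902344 (25.016590118408203, 25.863887786865234) 77.04668426513672 0.048087072430968436
plate 0.48724590001369544 0.2401489000370125 area r 0.04370129167927835 yaw mod45 -13.377250590401774 0.8086833856683623
```

View pics/w2_pl.png

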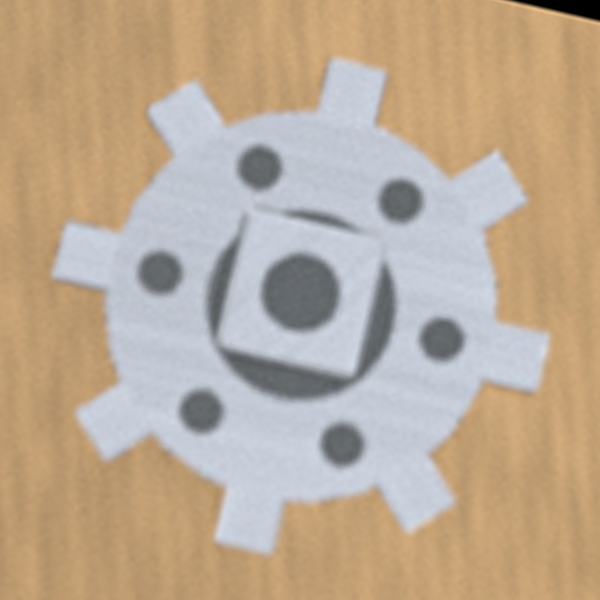

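```bash
python3 -m creep '[[0,[4,23,-20],0],[0,[4,23,-20],0],[0,[4,23,-20],0],[0,[4,22,-20],0],[0,[0,0,-25],0],[0,[0,0,-25],0],[0,[0,0,-25],0],[0,[0,0,-18],0]]' 40; python3 -m creep '[[0,[0,0,-10],0],[0,[0,0,0],0],[0,[0,0,0],0],[80,[0,0,0],0],[120,[0,0,0],0],[160,[0,0,0],0],[200,[0,0,0],0],[255,[0,0,0],0]]' 40;python3 - <<'E'
from h import *
show();shot("w3")
E
```

```text
time: 3.58
tool_pos: [0.4854, 0.2403, 0.0292]
tcp_rot: [1.372, 1.095, -1.375]
wrist_force: [-0.6, -0.5, -0.7]
width: 0.999
time: 4.25
tool_pos: [0.4869, 0.2412, 0.0222]
tcp_rot: [1.374, 1.094, -1.371]
wrist_force: [10.0, -2.0, 12.2]
width: 0.299
t 4.25 tcp [0.4869 0.2412 0.0222] jaw yaw -12.89 approach [ 1.8e-03  7.0e-04 -1.0e+00] F [ 9.97 -2.05 12.15] T [-0.3   -0.004 -0.119] w 0.299 q5 0.64
```

View pics/w3.png

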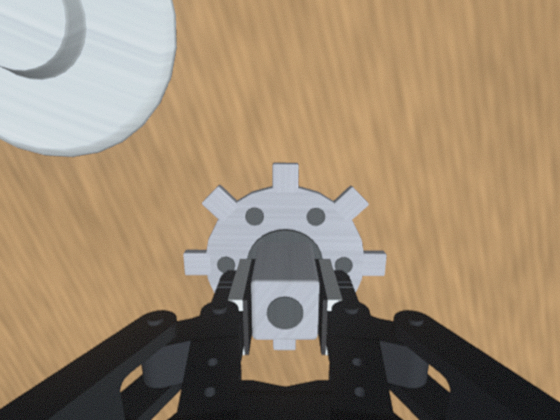

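```bash
python3 -m creep '[[255,[0,0,0],0],[255,[0,0,0],0],[255,[0,0,5],0],[255,[0,0,15],0],[255,[0,0,30],0],[255,[0,0,35],0],[255,[0,0,35],0],[255,[0,0,40],0]]' 45; python3 - <<'E'
from h import *
show()
E
```

```text
time: 4.97
tool_pos: [0.4834, 0.2399, 0.1798]
tcp_rot: [1.368, 1.096, -1.379]
wrist_force: [0.5, 0.5, -4.1]
width: 0.296
t 4.97 tcp [0.4834 0.2399 0.1798] jaw yaw -12.89 approach [-0.0062 -0.0025 -1.    ] F [ 0.55  0.55 -4.08] T [ 0.034 -0.022  0.036] w 0.296 q5 0.64
```

```bash
python3 -m creep '[[255,[3,-15,10],0],[255,[7,-30,0],0.03],[255,[8,-33,0],0.04],[255,[8,-33,0],0.04],[255,[8,-33,0],0.04],[255,[8,-33,0],0.04],[255,[8,-33,0],0.04],[255,[8,-33,0],0.03]]'; python3 -m creep '[[255,[7,-33,0],0.03],[255,[7,-33,0],0.03],[255,[3,-18,0],0],[255,[0,0,0],0],[255,[0,0,0],0],[255,[0,0,0],0],[255,[0,0,0],0],[255,[0,0,0],0]]'; python3 - <<'E'
from h import *
show();shot("w4");shot("s4","scene");shot("d4","side")
E
```

```text
time: 5.63
tool_pos: [0.5425, -0.0035, 0.1896]
tcp_rot: [1.181, 1.23, -1.184]
wrist_force: [0.8, 0.0, -3.8]
width: 0.295
time: 6.3
tool_pos: [0.5606, -0.0848, 0.1908]
tcp_rot: [1.138, 1.254, -1.138]
wrist_force: [0.4, 0.0, -3.6]
width: 0.295
t 6.30 tcp [ 0.5606 -0.0848  0.1908] jaw yaw 5.53 approach [-1.e-03  5.e-04 -1.e+00] F [ 0.42  0.02 -3.62] T [ 0.072 -0.003 -0.002] w 0.295 q5 -0.29
```

View pics/w4.png

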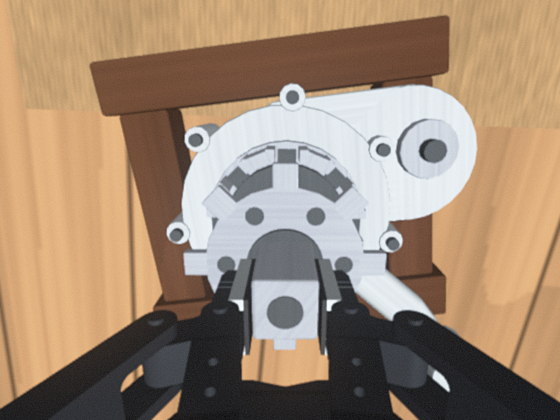

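```bash
cat >> h.py <<'E'
def platefit(tag,zt,pose0):
    """fit plate template (disc+teeth outline) to depth points at plate top height"""
    from scipy.optimize import minimize
    p,d,K,e,o=load(tag+".npz");P=cloud(d,K,e,o)
    r=np.hypot(P[...,0]-pose0[0],P[...,1]-pose0[1])
    m=(r<.055)&(np.abs(P[...,2]-zt)<.005)
    if tag[0]=="w": m[285:]=False
    Q=P[m]; print("n",len(Q),"z",np.median(Q[:,2]).round(4))
    # plane tilt
    from numpy.linalg import lstsq
    A=np.c_[Q[:,:2]-pose0[:2],np.ones(len(Q))];print("tilt",lstsq(A,Q[:,2],rcond=None)[0].round(4))
    # image of template
    N=400;s=.12/N;g=(np.arange(N)-N/2)*s;X,Y=np.meshgrid(g,g)
    T=(np.hypot(X,Y)<.0395).astype(np.float32)
    for i in range(8):
        a=i*np.pi/4;u=X*np.cos(a)+Y*np.sin(a);v=-X*np.sin(a)+Y*np.cos(a)
        T[(u>0)&(u<.05)&(abs(v)<.006)]=1
    dist=cv2.distanceTransform((1-T).astype(np.uint8),cv2.DIST_L2,5)*s
    din=cv2.distanceTransform(T.astype(np.uint8),cv2.DIST_L2,5)*s
    SD=dist-din
    cnts=cv2.findContours(m.astype(np.uint8),cv2.RETR_EXTERNAL,cv2.CHAIN_APPROX_NONE)[0]
    from scipy.ndimage import map_coordinates
    def tf(x,W):
        c,sn=np.cos(x[2]),np.sin(x[2]);D=W[:,:2]-x[:2]
        return np.c_[D[:,0]*c+D[:,1]*sn,-D[:,0]*sn+D[:,1]*c]
    # all points inside: penalise outside; and non-plate pts around (lower) inside
    B=P[(r<.06)&(P[...,2]<zt-.02)] if tag[0]!="w" else P[:285][((r<.06)&(P[...,2]<zt-.02))[:285]]
    # background seen: project along ray onto plate-top plane
    B=e+(B-e)*((zt-e[2])/(B[:,2]-e[2]))[:,None]
    B=B[np.hypot(B[:,0]-pose0[0],B[:,1]-pose0[1])<.058]
    Qp=e+(Q-e)*((zt-e[2])/(Q[:,2]-e[2]))[:,None]
    def sd(L): return map_coordinates(SD,[L[:,1]/s+N/2,L[:,0]/s+N/2],order=1,mode='nearest')
    def cost(x):
        x=[x[0]/1000,x[1]/1000,x[2]/50]
        return (np.minimum(np.maximum(sd(tf(x,Qp)),0),.003).sum()+np.minimum(np.maximum(-sd(tf(x,B)),0),.003).sum())*1000
    x0=[pose0[0]*1000,pose0[1]*1000,np.radians(pose0[2])*50]
    b=minimize(cost,x0,method='Nelder-Mead',options=dict(initial_simplex=np.array([x0,[x0[0]+3,x0[1],x0[2]],[x0[0],x0[1]+3,x0[2]],[x0[0],x0[1],x0[2]+3]])))
    print(tag,"plate xy mm",b.x[:2].round(2),"yaw",np.degrees(b.x[2]/50).round(2),"cost/px",b.fun/(len(Qp)+len(B)))
E
python3 -c "
from h import *
for z in (.175,):
  platefit('w4',z,(.5607,-.085,5)); platefit('s4',z,(.5607,-.085,5)); platefit('d4',z,(.5607,-.085,5))
platefit('w2',.006,(.487,.24,-13)) if 0 else None
p,d,K,e,o=load('w4.npz');P=cloud(d,K,e,o);Q=P[290:340,255:318];Q=Q[(Q[...,2]>.208)&(Q[...,2]<.225)]
print(cv2.minAreaRect((Q[:,:2]*1000).astype(np.float32)),np.median(Q[:,2]))
"
```

```text
n 12282 z 0.1747
tilt [-0.0016 -0.011   0.1749]
w4 plate xy mm [560.94 -84.91] yaw 5.41 cost/px 0.00770014338143431
n 1696 z 0.1746
tilt [-0.0078  0.0051  0.1747]
s4 plate xy mm [562.98 -87.93] yaw 5.34 cost/px 0.040533368092662884
n 598 z 0.1747
tilt [-0.0013 -0.0075  0.1747]
d4 plate xy mm [560.76 -79.13] yaw 5.67 cost/px 0.1451248479861077
((561.9581298828125, -87.2211685180664), (24.275997161865234, 23.143537521362305), 5.303216934204102) 0.2167146674306465
```

View pics/s4.png

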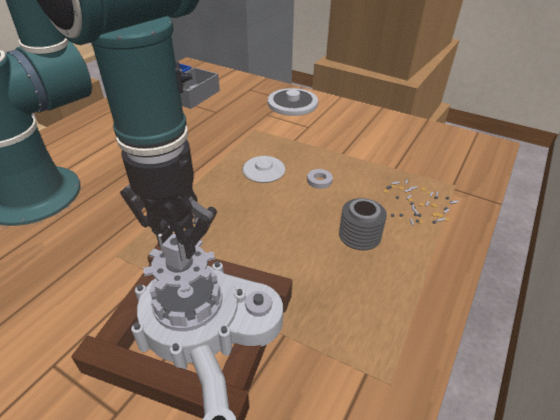

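```bash
python3 -m creep '[[255,[0,-1,-10],-0.007],[255,[0,0,-15],0],[255,[0,0,-10],0],[255,[0,0,-6],0],[255,[0,0,-3],0],[255,[0,0,0],0],[255,[0,0,0],0],[255,[0,0,0],0]]'; python3 - <<'E'
from h import *
show();shot("w5");shot("s5","scene");shot("d5","side")
for t in("w5","s5","d5"): platefit(t,.131,(.561,-.0855,5))
for n,c in(("s5",(187,285)),("d5",(286,125))):
    p=cv2.imread(f"pics/{n}.png");cv2.imwrite(f"pics/{n}c.png",cv2.resize(p[c[1]-50:c[1]+50,c[0]-65:c[0]+65],None,fx=6,fy=6,interpolation=cv2.INTER_CUBIC))
E
```

```text
time: 7.12
tool_pos: [0.5617, -0.0872, 0.148]
tcp_rot: [1.145, 1.248, -1.143]
wrist_force: [-0.4, -0.3, -3.7]
width: 0.297
t 7.12 tcp [ 0.5617 -0.0872  0.148 ] jaw yaw 5.04 approach [ 1.3e-03 -3.0e-04 -1.0e+00] F [-0.39 -0.29 -3.68] T [-0.044  0.027 -0.012] w 0.297 q5 -0.29
n 12287 z 0.1318
tilt [ 0.0005 -0.0119  0.132 ]
w5 plate xy mm [562.11 -87.5 ] yaw 4.78 cost/px 0.008920982999239113
n 1595 z 0.1317
tilt [-0.0082  0.0062  0.1318]
s5 plate xy mm [563.4  -89.59] yaw 4.59 cost/px 0.046004718658730126
n 584 z 0.1316
tilt [-0.001  -0.0138  0.1316]
d5 plate xy mm [561.28 -82.52] yaw 3.58 cost/px 0.12393494956513755
```

View pics/w5.png

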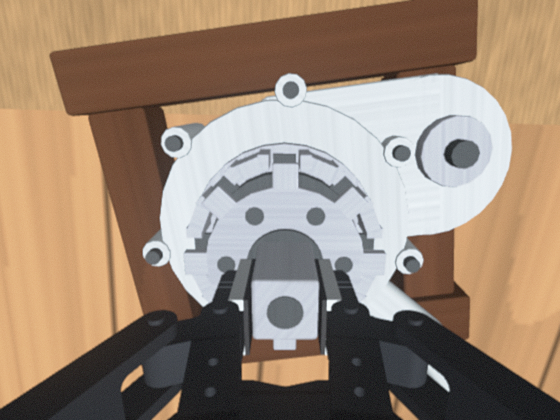

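View pics/s5c.png

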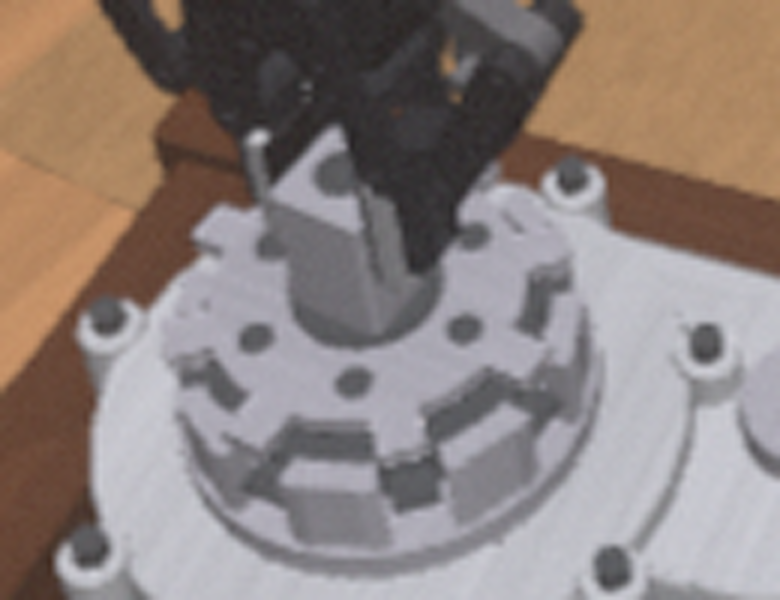

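View pics/d5c.png

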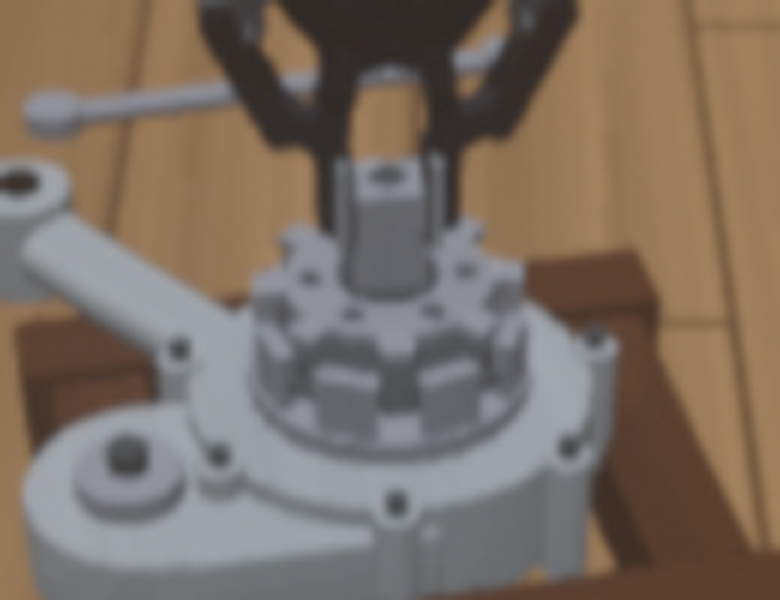

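Tooth and slot look aligned in both views: a tooth is above the slot at (410,470) in the scene crop and at (400,370) in the side crop. Next I descend gently and watch the force.

```bash
python3 -m creep '[[255,[0,0,-1],0],[255,[0,0,-1],0],[255,[0,0,-1],0],[255,[0,0,-1],0],[255,[0,0,-0.5],0],[255,[0,0,-0.5],0],[255,[0,0,-0.5],0],[255,[0,0,0],0]]'; python3 -c "
from h import *
show()";python3 -m creep '[[255,[0,0,-0.5],0],[255,[0,0,-0.5],0],[255,[0,0,-0.5],0],[255,[0,0,-0.3],0],[255,[0,0,0],0],[255,[0,0,0],0],[255,[0,0,0],0],[255,[0,0,0],0]]'; python3 -c "
from h import *
show()"
```

```text
time: 7.93
tool_pos: [0.5611, -0.0871, 0.1416]
tcp_rot: [1.144, 1.25, -1.144]
wrist_force: [0.5, 0.3, -3.7]
width: 0.294
t 7.93 tcp [ 0.5611 -0.0871  0.1416] jaw yaw 5.04 approach [-2.e-04  0.e+00 -1.e+00] F [ 0.53  0.27 -3.67] T [-0.021 -0.013  0.022] w 0.294 q5 -0.29
time: 8.6
tool_pos: [0.5611, -0.0871, 0.14]
tcp_rot: [1.144, 1.249, -1.144]
wrist_force: [-0.7, 0.5, -4.0]
width: 0.296
t 8.60 tcp [ 0.5611 -0.0871  0.14  ] jaw yaw 5.04 approach [ 0. -0. -1.] F [-0.68  0.49 -3.98] T [ 0.011 -0.02   0.035] w 0.296 q5 -0.29
```

```bash
for i in 1; do python3 -m creep '[[255,[0,0,-0.4],0],[255,[0,0,-0.4],0],[255,[0,0,-0.4],0],[255,[0,0,-0.4],0],[255,[0,0,0],0],[255,[0,0,0],0],[255,[0,0,0],0],[255,[0,0,0],0]]'; done; python3 -c "
from h import *
show()"; python3 -m creep '[[255,[0,0,-0.4],0],[255,[0,0,-0.4],0],[255,[0,0,-0.4],0],[255,[0,0,-0.4],0],[255,[0,0,0],0],[255,[0,0,0],0],[255,[0,0,0],0],[255,[0,0,0],0]]'; python3 -c "
from h import *
show()"
```

```text
time: 9.27
tool_pos: [0.5611, -0.0871, 0.1384]
tcp_rot: [1.144, 1.25, -1.144]
wrist_force: [0.3, -0.3, -3.9]
width: 0.299
t 9.27 tcp [ 0.5611 -0.0871  0.1384] jaw yaw 5.04 approach [ 0.  0. -1.] F [ 0.29 -0.29 -3.9 ] T [-0.012  0.013  0.074] w 0.299 q5 -0.29
time: 9.93
tool_pos: [0.5611, -0.0871, 0.1368]
tcp_rot: [1.144, 1.25, -1.144]
wrist_force: [-0.5, -0.1, -3.9]
width: 0.293
t 9.93 tcp [ 0.5611 -0.0871  0.1368] jaw yaw 5.04 approach [-0. -0. -1.] F [-0.49 -0.09 -3.93] T [-0.028 -0.01   0.006] w 0.293 q5 -0.29
```

The plate's underside is now about 4 mm below the rim with no contact force, so the teeth are in the slots. Continuing down to the pack.

```bash
python3 -m creep '[[255,[0,0,-0.5],0],[255,[0,0,-0.5],0],[255,[0,0,-0.5],0],[255,[0,0,-0.5],0],[255,[0,0,-0.5],0],[255,[0,0,-0.5],0],[255,[0,0,0],0],[255,[0,0,0],0]]'; python3 -c "
from h import *
show()"; python3 -m creep '[[255,[0,0,-0.4],0],[255,[0,0,-0.4],0],[255,[0,0,-0.4],0],[255,[0,0,-0.4],0],[255,[0,0,0],0],[255,[0,0,0],0],[255,[0,0,0],0],[255,[0,0,0],0]]'; python3 -c "
from h import *
show()"
```

```text
time: 10.6
tool_pos: [0.5611, -0.087, 0.1337]
tcp_rot: [1.144, 1.25, -1.144]
wrist_force: [-0.7, 0.9, -4.0]
width: 0.292
t 10.60 tcp [ 0.5611 -0.087   0.1337] jaw yaw 5.04 approach [-2.e-04  1.e-04 -1.e+00] F [-0.71  0.88 -3.97] T [-0.028  0.014  0.038] w 0.292 q5 -0.29
time: 11.27
tool_pos: [0.5612, -0.0871, 0.1322]
tcp_rot: [1.144, 1.249, -1.144]
wrist_force: [-0.6, 0.2, -3.9]
width: 0.297
t 11.27 tcp [ 0.5612 -0.0871  0.1322] jaw yaw 5.04 approach [ 1.e-04 -0.e+00 -1.e+00] F [-0.64  0.24 -3.85] T [-0.026  0.039 -0.02 ] w 0.297 q5 -0.29
```

```bash
python3 -m creep '[[255,[0,0,-0.4],0],[255,[0,0,-0.4],0],[255,[0,0,-0.4],0],[255,[0,0,-0.4],0],[255,[0,0,0],0],[255,[0,0,0],0],[255,[0,0,0],0],[255,[0,0,0],0]]'; python3 -c "
from h import *
show()"; python3 -m creep '[[255,[0,0,-0.4],0],[255,[0,0,-0.4],0],[255,[0,0,-0.4],0],[255,[0,0,0],0],[255,[0,0,0],0],[255,[0,0,0],0],[255,[0,0,0],0],[255,[0,0,0],0]]'; python3 -c "
from h import *
show()"
```

```text
time: 11.93
tool_pos: [0.5612, -0.0871, 0.131]
tcp_rot: [1.144, 1.249, -1.144]
wrist_force: [-4.5, 0.4, 3.9]
width: 0.301
t 11.93 tcp [ 0.5612 -0.0871  0.131 ] jaw yaw 5.04 approach [ 4.e-04 -1.e-04 -1.e+00] F [-4.47  0.45  3.91] T [0.145 0.464 0.011] w 0.301 q5 -0.29
time: 12.6
tool_pos: [0.5612, -0.0871, 0.1293]
tcp_rot: [1.144, 1.249, -1.144]
wrist_force: [-3.2, 0.3, 2.7]
width: 0.299
t 12.60 tcp [ 0.5612 -0.0871  0.1293] jaw yaw 5.04 approach [ 2.e-04 -1.e-04 -1.e+00] F [-3.24  0.29  2.71] T [ 0.103  0.313 -0.005] w 0.299 q5 -0.29
```

The pack is contacted at about 8 N and sliding down. I'll press on in small steps until the hard stop.

```bash
python3 -m creep '[[255,[0,0,-0.3],0],[255,[0,0,-0.3],0],[255,[0,0,-0.3],0],[255,[0,0,0],0],[255,[0,0,0],0],[255,[0,0,0],0],[255,[0,0,0],0],[255,[0,0,0],0]]'; python3 -c "
from h import *
show()"; python3 -m creep '[[255,[0,0,-0.3],0],[255,[0,0,-0.3],0],[255,[0,0,-0.3],0],[255,[0,0,0],0],[255,[0,0,0],0],[255,[0,0,0],0],[255,[0,0,0],0],[255,[0,0,0],0]]'; python3 -c "
from h import *
show()"
```

```text
time: 13.27
tool_pos: [0.5612, -0.0871, 0.1285]
tcp_rot: [1.144, 1.249, -1.144]
wrist_force: [-1.5, -0.3, 3.6]
width: 0.294
t 13.27 tcp [ 0.5612 -0.0871  0.1285] jaw yaw 5.04 approach [ 1.e-04 -0.e+00 -1.e+00] F [-1.46 -0.29  3.6 ] T [ 0.043  0.209 -0.025] w 0.294 q5 -0.29
time: 13.93
tool_pos: [0.5612, -0.0871, 0.1276]
tcp_rot: [1.144, 1.249, -1.144]
wrist_force: [-1.7, -0.8, 3.4]
width: 0.297
t 13.93 tcp [ 0.5612 -0.0871  0.1276] jaw yaw 5.04 approach [ 2.e-04 -1.e-04 -1.e+00] F [-1.73 -0.8   3.37] T [ 0.021  0.158 -0.009] w 0.297 q5 -0.29
```

```bash
python3 -m creep '[[255,[0,0,-0.3],0],[255,[0,0,-0.3],0],[255,[0,0,-0.2],0],[255,[0,0,0],0],[255,[0,0,0],0],[255,[0,0,0],0],[255,[0,0,0],0],[255,[0,0,0],0]]'; python3 -c "
from h import *
show()"; python3 -m creep '[[255,[0,0,-0.2],0],[255,[0,0,-0.2],0],[255,[0,0,0],0],[255,[0,0,0],0],[255,[0,0,0],0],[255,[0,0,0],0],[255,[0,0,0],0],[255,[0,0,0],0]]'; python3 -c "
from h import *
show()"
```

```text
time: 14.6
tool_pos: [0.5612, -0.0871, 0.1273]
tcp_rot: [1.144, 1.249, -1.144]
wrist_force: [-2.9, 0.1, 5.9]
width: 0.29
t 14.60 tcp [ 0.5612 -0.0871  0.1273] jaw yaw 5.04 approach [ 2.e-04 -1.e-04 -1.e+00] F [-2.86  0.07  5.9 ] T [0.103 0.359 0.03 ] w 0.290 q5 -0.29
time: 15.27
tool_pos: [0.5612, -0.0871, 0.1272]
tcp_rot: [1.144, 1.249, -1.144]
wrist_force: [-4.1, 1.3, 6.6]
width: 0.3
t 15.27 tcp [ 0.5612 -0.0871  0.1272] jaw yaw 5.04 approach [ 3.e-04 -1.e-04 -1.e+00] F [-4.09  1.28  6.62] T [ 0.055  0.524 -0.063] w 0.300 q5 -0.29
```

```bash
python3 -m creep '[[255,[0,0,-0.3],0],[255,[0,0,-0.3],0],[255,[0,0,0],0],[255,[0,0,0],0],[255,[0,0,0],0],[255,[0,0,0],0],[255,[0,0,0],0],[255,[0,0,0],0]]'; python3 -c "
from h import *
show()"; python3 -m creep '[[255,[0,0,-0.3],0],[255,[0,0,-0.3],0],[255,[0,0,0],0],[255,[0,0,0],0],[255,[0,0,0],0],[255,[0,0,0],0],[255,[0,0,0],0],[255,[0,0,0],0]]'; python3 -c "
from h import *
show();shot('w6')
platefit('w6',.111,(.561,-.087,5))"
```

```text
time: 15.93
tool_pos: [0.5612, -0.0871, 0.1272]
tcp_rot: [1.144, 1.249, -1.144]
wrist_force: [-4.6, 0.7, 10.3]
width: 0.293
t 15.93 tcp [ 0.5612 -0.0871  0.1272] jaw yaw 5.05 approach [ 3.e-04 -1.e-04 -1.e+00] F [-4.57  0.67 10.34] T [ 0.107  0.728 -0.017] w 0.293 q5 -0.29
time: 16.6
tool_pos: [0.5613, -0.0871, 0.1272]
tcp_rot: [1.144, 1.249, -1.144]
wrist_force: [-6.5, 0.6, 14.2]
width: 0.3
t 16.60 tcp [ 0.5613 -0.0871  0.1272] jaw yaw 5.04 approach [ 4.e-04 -2.e-04 -1.e+00] F [-6.46  0.56 14.22] T [0.152 1.033 0.041] w 0.300 q5 -0.29
n 13117 z 0.111
tilt [ 0.0003 -0.0104  0.1113]
w6 plate xy mm [561.78 -88.03] yaw 4.87 cost/px 0.15542199029086237
```

Hard stop confirmed: z stays at 0.1272 while the push grows to about 18 N. I'll unload, then open and withdraw.

```bash
python3 -m creep '[[255,[0,0,0.5],0],[255,[0,0,0.5],0],[255,[0,0,0.4],0],[255,[0,0,0],0],[255,[0,0,0],0],[255,[0,0,0],0],[255,[0,0,0],0],[255,[0,0,0],0]]' 20; python3 -c "
from h import *
show()"; python3 -m creep '[[80,[0,0,0],0],[60,[0,0,0],0],[40,[0,0,0],0],[20,[0,0,0],0],[0,[0,0,0],0],[0,[0,0,0],0],[0,[0,0,0],0],[0,[0,0,0],0]]'; python3 -c "
from h import *
show()"
```

```text
time: 17.32
tool_pos: [0.5612, -0.0871, 0.1272]
tcp_rot: [1.144, 1.249, -1.144]
wrist_force: [-3.4, -0.5, 6.6]
width: 0.293
t 17.32 tcp [ 0.5612 -0.0871  0.1272] jaw yaw 5.04 approach [ 2.e-04 -1.e-04 -1.e+00] F [-3.42 -0.48  6.63] T [ 0.055  0.49  -0.02 ] w 0.293 q5 -0.29
time: 17.98
tool_pos: [0.5611, -0.0871, 0.1265]
tcp_rot: [1.144, 1.25, -1.144]
wrist_force: [-0.5, 0.5, -0.5]
width: 0.996
t 17.98 tcp [ 0.5611 -0.0871  0.1265] jaw yaw 5.04 approach [-0.  0. -1.] F [-0.46  0.51 -0.47] T [0.006 0.049 0.019] w 0.996 q5 -0.29
```

```bash
python3 -m creep '[[0,[0,0,5],0],[0,[0,0,15],0],[0,[0,0,20],0],[0,[0,0,25],0],[0,[0,-10,30],0],[0,[0,-25,20],0],[0,[0,-35,10],0],[0,[0,-20,0],0]]'; python3 -m creep '[[0,[0,0,0],0],[0,[0,0,0],0],[0,[0,0,0],0],[0,[0,0,0],0],[0,[0,0,0],0],[0,[0,0,0],0],[0,[0,0,0],0],[0,[0,0,0],0]]'; python3 - <<'E'
from h import *
show();shot("w7");shot("s7","scene")
platefit("w7",.111,(.5615,-.087,5));platefit("s7",.111,(.5615,-.087,5));rimfit("w7")
p=cv2.imread("pics/s7.png");cv2.imwrite("pics/s7c.png",cv2.resize(p[235:335,122:252],None,fx=6,fy=6))
E
```

```text
time: 18.65
tool_pos: [0.5632, -0.18, 0.2566]
tcp_rot: [1.144, 1.241, -1.141]
wrist_force: [1.0, -0.2, 0.7]
width: 0.999
time: 19.32
tool_pos: [0.5611, -0.1766, 0.2515]
tcp_rot: [1.144, 1.25, -1.144]
wrist_force: [-0.6, -0.4, -0.7]
width: 0.998
t 19.32 tcp [ 0.5611 -0.1766  0.2515] jaw yaw 5.09 approach [-1.e-04  1.e-04 -1.e+00] F [-0.59 -0.38 -0.67] T [0.013 0.03  0.002] w 0.998 q5 -0.44
n 9589 z 0.1111
tilt [-0.0005 -0.0021  0.1111]
w7 plate xy mm [561.72 -88.58] yaw 4.64 cost/px 0.13161013786334944
n 1877 z 0.111
tilt [-0.0034  0.0027  0.1111]
s7 plate xy mm [561.65 -88.57] yaw 1.86 cost/px 0.5856749265697226
rim [ 0.5616 -0.0867] z 0.119 slot yaw 4.7787537696443305 0.5045956023688898 pack 0.1111 2894
```

View pics/w7.png

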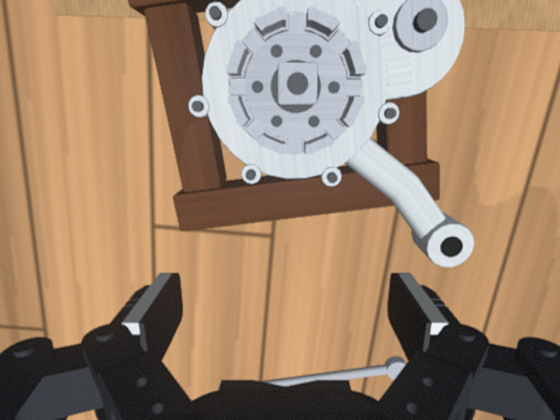

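View pics/s7c.png

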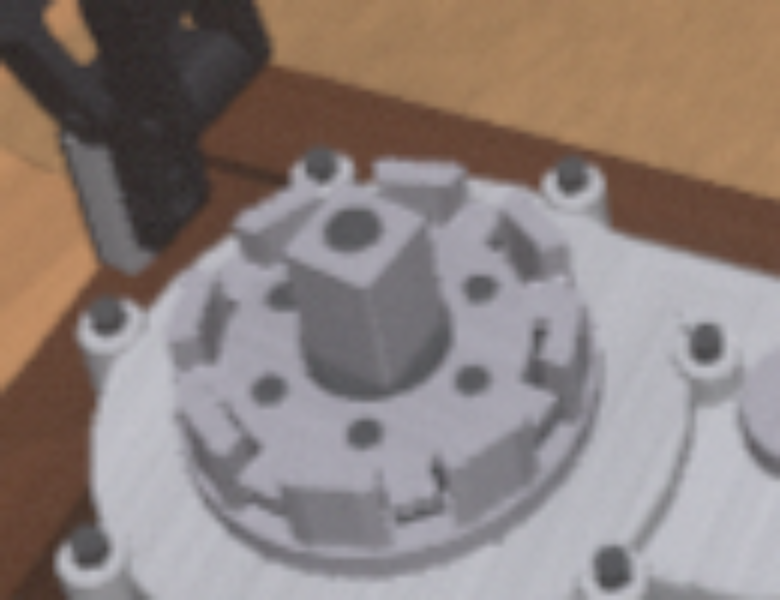

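All teeth are in the slots. The plate's top is 7.9 mm below the rim (8.0 mm means fully home), it lies level, and the gripper is open and clear.

```bash
python3 -c "
from workcell import finish_job
print(finish_job())"
```

```text
the job is handed in; nothing more can be done
None
```

The clutch plate is in the basket with all its teeth in the slots, pressed fully home and released. I handed the job in at about 19 s.

**How it went:** I gripped the plate by its hub and carried it over the basket, turned to the slot angle I had measured with the wrist camera (about 5°). The teeth dropped into the slots on the first slow descent. They never touched the rim, so I did not need to rest the plate on it or search by turning.

**Pressing:** The plate met the pack at about 8 N and pushed it down about 4 mm. It then stopped hard: the height did not change while the push grew to about 18 N. I eased off, opened the gripper and backed away.

**Last checks:**
- **Depth:** the plate's top is 7.9 mm below the rim; fully home is 8.0 mm.
- **Level:** the measured tilt is about 0.002 to 0.004 rad.
- **Robot:** the gripper is fully open and clear, and the force reads about zero.
- **Sideways position:** the depth fit put the plate's centre 1.9 mm from the rim's centre, which is more than the 1.75 mm play of the teeth. Its outline matched poorly once the plate was in the basket, so I don't trust that figure. The last reliable fit, before the descent, was within 0.7 mm.
- **Camera disagreements:** the scene camera's final yaw (1.9°) did not match the wrist camera's (4.6°). The side camera's fits were also a few mm off earlier.
- **Other parts:** I did not re-measure the barrel, bearing or cover; the moves were planned clear of them.

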